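# Isolate and vent the small gauge on the pressure comparator

## Robot

A 6-joint arm with a two-finger parallel gripper is mounted at the origin on the work surface. World frame = base frame: x ahead of the robot, y to its left, z up, the work surface at z = 0. Lengths are in m, angles in rad, forces in N, time in s.
With the tool pointing down it reaches from about 0.325 to 0.875 m from the base axis. Payload 4.4 kg.
Tool frame: the origin (TCP) lies midway between the tips of the shut fingers; the grasp point (between the pads) lies 19 mm behind it; z points along the fingers, y is the line along which they close (so a half turn about z gives the same grasp; the last joint's range is limited). The gripper opens to 85 mm and grips with 20 to 120 N. Pads are 22 mm wide; open, the fingers measure 114 mm over their backs; the gripper's body (76 mm by 85 mm) begins 54 mm behind the grasp point. The pads swing forward as they close: fully open they stand 13 mm farther back than shut.
Start: joints at [1.171, 0.207, 1.542, -0, 1.393, -0.15], TCP at [0.142, 0.557, 0.231] pointing down, gripper open.
Joint ranges: [-2.73, 2.73], [-0.86, 2.22], [0.23, 2.46], [-1.11, 4.25], [0.08, 2.63], [-2.82, 2.82]. Speed limits (rad/s): [2.79, 2.79, 3.14, 3.14, 3.14, 3.14].

## Interface

Orientations are given as a 3x3 rotation matrix whose columns are the frame's x, y, z axes.
In Python, from cell import arm gives the robot as it stands. The module is installed in compiled form; this text tells all that it offers.
- The arm moves only by the tool arm_command, never from a script. Its argument "plan" is a list of rows, each a list of 7 numbers: the shift along the tool's x, y, z in m, then the turn, a rotation vector about the tool's x, y, z in rad, then the finger opening in m, from 0 to 0.0854. A call has 1 to 10 rows; each row is the pose to reach, as a shift and turn from the pose commanded when the call began, along the tool's axes at that moment; what a row does not reach only later rows make up. A row lasts 1/8 s, in which the tool goes at most 62.5 mm and 10.7 degrees, less where a joint would pass 70% of its speed; a pose out of reach is approached as far as the arm can. A call with a gripper value outside its range is refused whole. The fingers move at their own pace and stop on an object; "squeeze" is the grip in N (left out, the last holds). Time passes only in rows, so rows that repeat a pose let the fingers close. It gives the time, the measured TCP pose, the force, the opening and the grip force at its end, in the units of the state.
- arm.get_obs(): the state, without advancing time (a new reading comes with each control period).
- arm.snapshot(name): name is "side" or "top"; returns the picture (384x512x3 uint8, red, green, blue); there is no depth.
- arm.camera_info(name): a dict with "intrinsics" (3x3 intrinsics, pixels), "k1" (the pictures are not rectified: a ray, as slopes to the right and down, at radius r is drawn at 1 + k1 r^2 times it, then the intrinsics apply), "extrinsics" (4x4, takes a point from world to camera coordinates). Camera axes: x right, y up, looking along -z (the intrinsics and any distortion apply to the point x, -y, -z); pixel columns grow to the right and rows downward; lengths in m; the calibration is good to about 2 mm. A picture is of the moment at which its call begins. camera_info takes no time and is no camera call.
- arm.hand_in(): hands the job in; it is judged then, once.
The state is a dict: "time_s": time; "joint_pos": joint angles; "qd": joint speeds; "effort": joint torques, N m; "position": TCP position; "eef_rot": TCP orientation; "contact_force": force on the tool from outside, world axes, zero at the start; "torque": the same for the moment, N m; "finger_gap": finger opening in m; "grip_force": force on a finger pad.
Only numpy, scipy, OpenCV 4.12 (cv2) and the standard library are available. Lean on these libraries where they do the work, as an engineer would, in place of code of your own. Each camera call takes 0.05 s, during which the arm holds its last target. There are 200 camera calls.

## Task

The small gauge on the comparator is coming off for calibration. With one fingertip push the long isolating lever on its valve block fully shut, across the block and up to its stop, then push the short bleed lever on the same block fully open, in line with the block, to let the trapped pressure out; keep the bleed shut until the isolator is fully shut. Only push: do not pinch the levers, and leave the other levers, the screw press and everything lying about where they are.

Things in the scene. Friction and masses are not known exactly. Their poses are not given: they have to be found in the camera images.
- plate: grey base plate of the comparator, 315 (x) x 680 (y) x 8 mm, fixed. Origin: table level, under the row's middle; x away from the robot, yaw up to 0.18 rad. On it, 140 mm apart along y, in any order: three valve blocks (small gauge, large gauge, plug), each 245 mm long in x, 32 wide, top 44 mm above the table. A pipe (45 mm high) runs along y under their near ends; screw press at the +y end
- station_small: the valve block with the SMALL gauge (dial 63 mm); fixed, at the plate's yaw. Origin: centre of its underside, 8 mm above the table; x away from the robot along the block. In this frame: isolator axis at x = -70 mm, bleed axis at +15 mm, gauge centre at +110 mm, all at y = 0
- small_gauge (a point): centre of the small gauge's face, which looks up, 96 mm above the table; case 67 mm across, its underside 68 mm above the table
- large_gauge (a point): centre of the large gauge's face (dial 100 mm), looking up, 96 mm above the table
- isolator (a joint): angle (rad) of the LONG lever on the small gauge's block. 0 = open: lever along the block, pointing to its -x (to the robot). Grows clockwise from above; 1.571 = shut, on its stop, lever across the block, pointing to +y. Starts at 0 to 0.4. Quarter-turn valve: stays where it is left; friction about 0.18 N m (3 to 4 N near the lever's end)
- isolator_pivot (a point): point on the long lever's upright axis, 82 mm above the table; the lever is 78 mm long from here to its rounded end, 13 mm wide, 10 mm high (its edges from 76 to 86 mm above the table), 30 mm clear above the block
- bleed (a joint): angle (rad) of the SHORT lever on the small gauge's block. 0 = shut: lever across the block, pointing to its +y. Grows anticlockwise from above; 1.571 = fully open, on its stop, lever along the block, pointing to -x (to the robot). Starts at 0 to 0.15; lets pressure out beyond 0.35. Stays where it is left; friction as the isolator's (4 to 5 N near the end)
- bleed_pivot (a point): point on the short lever's upright axis, 82 mm above the table; the lever is 58 mm long from here to its rounded end, width and height as the long one
- large_isolator_tip (a point): free end of the long lever on the large gauge's block (levers placed and sized as on the small gauge's block); must stay where it is
- large_bleed_tip (a point): free end of the short lever on the large gauge's block; must stay where it is
- plug_isolator_tip (a point): free end of the long lever on the plugged block (levers placed and sized likewise; this one starts shut, across the block); must stay where it is
- plug_bleed_tip (a point): free end of the short lever on the plugged block; must stay where it is
- capstan_ball (a point): one ball end of the screw press's four-spoke capstan (spokes 85 mm, axis level along the plate's x, 95 mm above the table, 355 mm to the plate's +y); must stay where it is
- spanner: open-ended steel spanner, 190 mm, lying on the table in front of the comparator; bystander
- screwdriver: screwdriver, 180 mm, lying on the table in front of the comparator; bystander
- adaptor: brass thread adaptor, 24 mm wide, 30 mm tall, standing on the plate between two valve blocks; bystander
- tape_spool: white spool, 50 mm across, 16 mm tall, lying on the plate between two valve blocks; bystander
- detector: blue handheld gas detector, 110 x 62 x 34 mm, lying to the right of the comparator; bystander
- mug: white mug, 80 mm across, 92 mm tall, to the right of the comparator; bystander
- weight: small steel knobbed weight, 38 mm across, 48 mm tall, to the right of the comparator; bystander

How it is judged:
On the way, in this order (a step that is already met when the one before it is completed fails the run):
1. the small gauge's isolator is fully shut while its bleed is still shut (value of joint isolator above 1.45 rad and value of joint bleed below 0.35 rad), for 0.2 s.
2. the small gauge's bleed is fully open with the isolator still shut (value of joint each of isolator, bleed above 1.45 rad), for 0.2 s.
At the end, for the whole second after the job is handed in: the small gauge's long isolating lever is fully shut and its short bleed lever fully open (each beyond 1.45 rad, that is within 7 degrees of its stop at 1.571) and at rest; the ends of the other levers and the capstan are within 15 mm, and loose things within 20 mm, of where they started (all of step 2 and velocity of joint isolator between -0.05 and 0.05 rad/s and velocity of joint bleed between -0.05 and 0.05 rad/s and distance of each of large_isolator_tip, large_bleed_tip, plug_isolator_tip, plug_bleed_tip, capstan_ball from where it was at the start of the episode below 0.015 m and distance of each of spanner, screwdriver, adaptor, tape_spool, detector, mug, weight from where it was at the start of the episode below 0.02 m); the robot touches nothing.
It fails at once if the bleed is opened (beyond 0.35 rad) while the isolator is not shut (below 1.40 rad) (value of joint bleed above 0.35 rad and value of joint isolator below 1.4 rad).
It fails at once if a lever is pinched: both its long edges pressed at once ((contact force between the fingers and isolator_c3 above 1.5 N and contact force between the fingers and isolator_c4 above 1.5 N) or (contact force between the fingers and bleed_c3 above 1.5 N and contact force between the fingers and bleed_c4 above 1.5 N)).
It fails at once if another block's lever or the screw press's capstan is moved (distance of any of large_isolator_tip, large_bleed_tip, plug_isolator_tip, plug_bleed_tip, capstan_ball from where it was at the start of the episode above 0.015 m).
It fails at once if a loose thing is shoved, lifted or carried (distance of any of spanner, screwdriver, adaptor, tape_spool, detector, mug, weight from where it was at the start of the episode above 0.02 m).
It also fails if it takes over 48 s, if anything falls off the work surface, if the arm or the gripper's body presses on something with over 40 N, if the wrist force passes 120 N, or if a joint passes its speed limit or range.

## Working session

There is one attempt and no reset: what is moved stays moved. The work goes in short steps, Python scripts to look and compute and a tool call to move; the robot and the scene stay as the last step left them, time stands still between calls to the robot, and variables do not carry over. Pictures are saved under pics/ and viewed, at most 10 in all, crops included, and the job is handed in when it is done.

Besides the shell and the picture viewer there is one more tool, called after "Request:" as name(argument=value, ...) on one line, values as JSON. arm_command: Moves the arm, as the interface text tells. Its arguments: {"type":"object","properties":{"plan":{"type":"array"},"squeeze":{"type":"number"}},"required":["plan"]}

```bash
mkdir -p pics
cat > h.py <<'E'
import numpy as np, cv2
from cell import arm
def snap(cam,name,crop=None,scale=1):
    im=arm.snapshot(cam)[:,:,::-1].copy()
    cv2.imwrite(f'pics/{name}_raw.png',im)
    if crop: x0,y0,x1,y1=crop; im=im[y0:y1,x0:x1]
    cv2.imwrite(f'pics/{name}.png',cv2.resize(im,None,fx=scale,fy=scale,interpolation=cv2.INTER_CUBIC))
def ray(cam,u,v):
    c=arm.camera_info(cam);K=np.array(c['intrinsics']);E=np.array(c['extrinsics'])
    p=cv2.undistortPoints(np.array([[[u,v]]],float),K,np.array([c['k1'],0,0,0.]))[0,0]
    d=E[:3,:3].T@np.array([p[0],-p[1],-1]); o=-E[:3,:3].T@E[:3,3]
    return o,d/np.linalg.norm(d)
def atz(cam,u,v,z):
    o,d=ray(cam,u,v); return o+d*(z-o[2])/d[2]
def tri(a,b):
    o1,d1=ray('top',*a);o2,d2=ray('side',*b)
    s=np.linalg.lstsq(np.c_[d1,-d2],o2-o1,rcond=None)[0]
    p,q=o1+s[0]*d1,o2+s[1]*d2
    return (p+q)/2,np.linalg.norm(p-q)
E
python3 - <<'E'
from h import *
snap('top','t0',None,1.5);snap('side','s0',None,1.5)
for c in('top','side'):
    i=arm.camera_info(c);print(np.round(-np.array(i['extrinsics'])[:3,:3].T@np.array(i['extrinsics'])[:3,3],3),i['k1'])
o=arm.get_obs();print(o['time_s'],o['position'],np.round(o['eef_rot'],3),o['finger_gap'])
E
```

```text
[0.481 0.032 1.102] -0.01996536471758609
[ 0.228 -0.746  0.642] -0.08698308772814892
0.1 [0.14186362 0.5565075  0.23022637] [[-0.969  0.247 -0.001]
 [ 0.247  0.969 -0.002]
 [ 0.    -0.002 -1.   ]] 0.0853475860925224
```

View pics/t0.png

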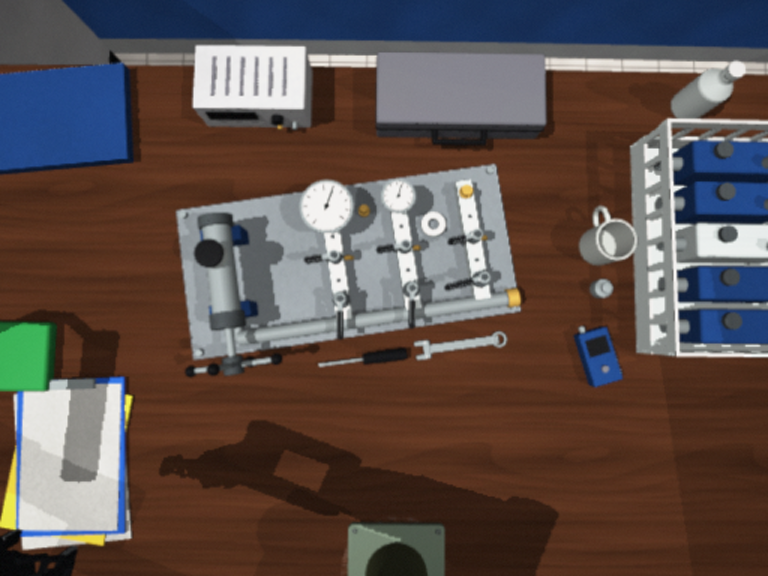

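View pics/s0.png

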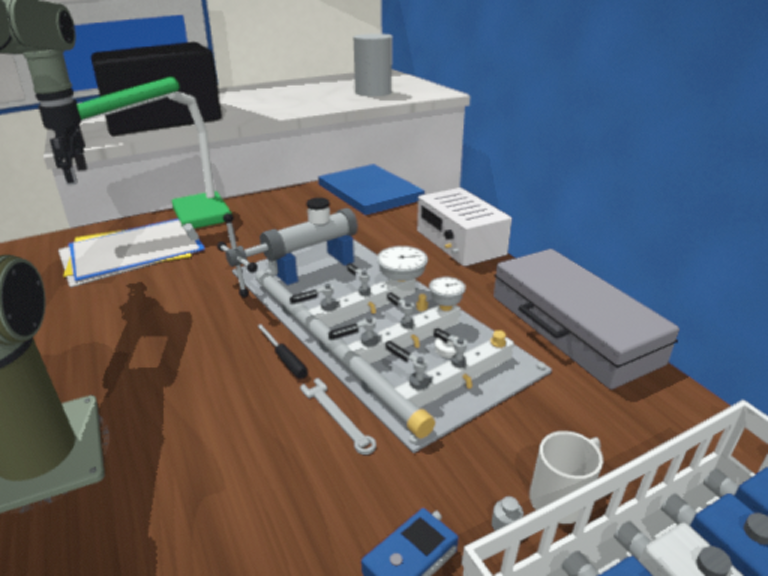

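The small gauge is on the middle block: in the original top picture the dial is near (265,131), the bleed near (271,164) and the isolator near (274,193). I'll enlarge both views.

Run:
```python
import cv2
for n,(x0,y0,x1,y1),s in(('t0',(205,110,345,230),5),('s0',(180,150,350,280),4.7)):
    im=cv2.imread(f'pics/{n}_raw.png')[y0:y1,x0:x1]
    im=cv2.resize(im,None,fx=s,fy=s,interpolation=cv2.INTER_CUBIC)
    for x in range(x0,x1,10): cv2.putText(im,str(x),(int((x-x0)*s),8),0,.3,(0,255,255),1);cv2.line(im,(int((x-x0+.5)*s),10),(int((x-x0+.5)*s),16),(0,255,255),1)
    for y in range(y0,y1,10): cv2.putText(im,str(y)+'-',(0,int((y-y0+.5)*s)+3),0,.3,(0,255,255),1)
    cv2.imwrite(f'pics/{n}c.png',im)
```

```text
(no output)
```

View pics/t0c.png

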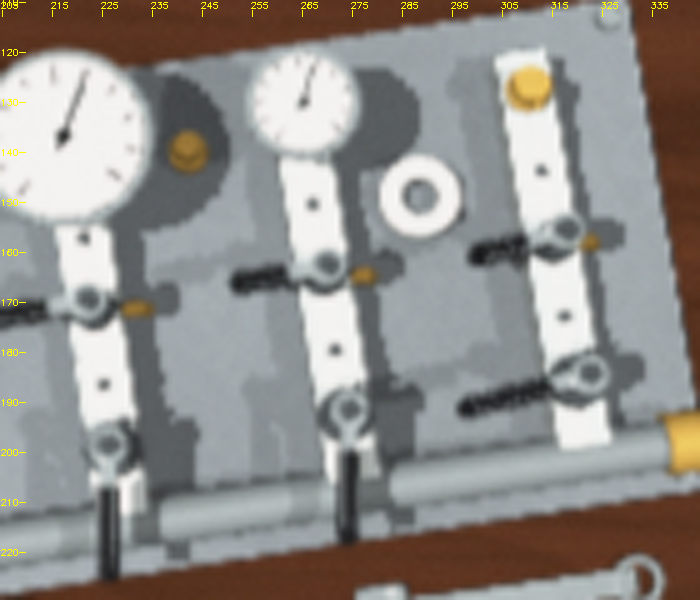

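View pics/s0c.png

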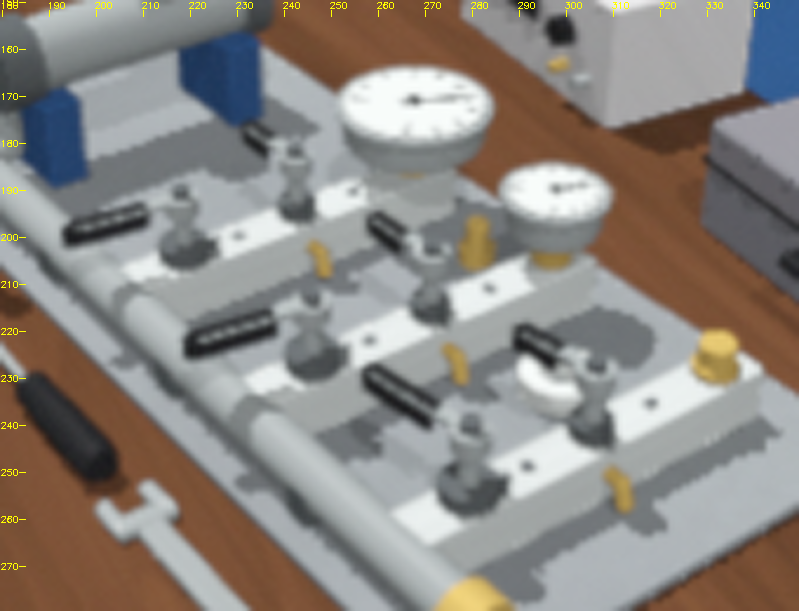

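The top crop shows, in raw pixels, the isolator pivot (274.3,191.5) with its tip (273.9,217.7), the bleed pivot (270.1,162.5) with its tip (251.1,166.3), and the gauge centre (265.1,129.9). The side crop shows the isolator pivot (246,213), the isolator tip (219,223), the bleed pivot (271.4,201.6), the bleed tip (258,196.7) and the gauge (297.8,189.5).

Run:
```python
from h import *
P={}
for n,a,b,z in(('iso',(274.3,191.5),(246.1,212.7),.09),('isotip',(273.9,217.7),(219.1,223.1),.084),('bl',(270.1,162.5),(271.4,201.6),.09),('bltip',(251.1,166.3),(258.2,196.7),.084),('gauge',(265.1,129.9),(297.8,189.5),.096)):
    p,e=tri(a,b);q=atz('top',*a,z);P[n]=q;print(n,p.round(4),round(e,4),q.round(4))
for n,a in(('plugisotip',(297.5,191.1)),('plugbltip',(299,160.5)),('plugiso',(322.5,184.5)),('largeisotip',(226.5,225)),('largeiso',(226,198.5)),('largebl',(222.5,169.5))): print(n,atz('top',*a,.084).round(4))
x=P['gauge']-P['iso'];print('yaw',np.arctan2(x[1],x[0]),np.hypot(*x[:2]))
for n in('iso','bl'):
    d=P[n+'tip']-P[n];print(n,'lever dir',np.arctan2(d[1],d[0]),np.hypot(*d[:2]))
```

```text
iso [ 0.5637 -0.023   0.0887] 0.0011 [ 0.5631 -0.0227  0.09  ]
isotip [ 0.488  -0.0224  0.0803] 0.0006 [ 0.4882 -0.0223  0.084 ]
bl [ 0.647  -0.0102  0.091 ] 0.0002 [ 0.647  -0.0102  0.09  ]
bltip [0.6362 0.0451 0.0793] 0.0019 [0.6363 0.0446 0.084 ]
gauge [0.7416 0.0051 0.0949] 0.0001 [0.7414 0.0051 0.096 ]
plugisotip [ 0.5654 -0.0901  0.084 ]
plugbltip [ 0.6548 -0.0945  0.084 ]
plugiso [ 0.5853 -0.1625  0.084 ]
largeisotip [0.4662 0.1132 0.084 ]
largeiso [0.542  0.1159 0.084 ]
largebl [0.6261 0.1275 0.084 ]
yaw 0.15487582048501072 0.18040284173376822
iso lever dir 3.135641904774779 0.0748758955750484
bl lever dir 1.7638664382252793 0.055874230165583405
```

Request:
arm_command(plan=[[-0.02,-0.02,0,0,0,-0.1,0],[-0.06,-0.06,0,0,0,-0.2,0],[-0.1,-0.1,0,0,0,-0.3,0],[-0.14,-0.14,0,0,0,-0.4,0],[-0.18,-0.18,0,0,0,-0.405,0],[-0.22,-0.22,0,0,0,-0.405,0],[-0.26,-0.26,0,0,0,-0.405,0],[-0.3,-0.3,0,0,0,-0.405,0],[-0.34,-0.34,0,0,0,-0.405,0],[-0.38,-0.38,0,0,0,-0.405,0]])

```text
time_s: 1.35
position: [0.4168, 0.0933, 0.2311]
eef_rot: [[-0.988, -0.154, 0.0], [-0.154, 0.988, 0.0], [-0.0, 0.0, -1.0]]
contact_force: [1.1, 0.1, 0.1]
finger_gap: 0.0001
grip_force: 0.0
```

Request:
arm_command(plan=[[0,0,0,0,0,0,0],[0,0,0,0,0,0,0]])

```text
time_s: 1.6
position: [0.4158, 0.0951, 0.2307]
eef_rot: [[-0.988, -0.154, -0.002], [-0.154, 0.988, 0.001], [0.002, 0.001, -1.0]]
contact_force: [0.2, -0.2, -0.4]
finger_gap: 0.0001
grip_force: 0.0
```

```bash
cat >> h.py <<'E'
ISO=np.array([.563,-.0227]);Y=.155
EX=np.array([np.cos(Y),np.sin(Y)]);EY=np.array([-EX[1],EX[0]])
def st():
    o=arm.get_obs();p=o['position'];R=np.array(o['eef_rot']);d=p[:2]-ISO
    print('t',o['time_s'],'uv',(d@EX).round(4),(d@EY).round(4),'z',p[2].round(4),'yaw err',np.arctan2(R[1,1],R[0,1])-np.pi/2-Y,'tilt',R[:2,2].round(3),'F',np.round(o['contact_force'],1),'gap',o['finger_gap'])
E
python3 -c "
from h import *
st()"
```

```text
t 1.6 uv -0.1272 0.1391 z 0.2307 yaw err -0.0007229986849641434 tilt [-0.002  0.001] F [ 0.2 -0.2 -0.4] gap 7.149503042253799e-05
```

Request:
arm_command(plan=[[-0.02,-0.05,0,0,0,0,0],[-0.04,-0.1,0,0,0,0,0],[-0.06,-0.15,0,0,0,0,0],[-0.072,-0.174,0.02,0,0,0,0],[-0.072,-0.174,0.06,0,0,0,0],[-0.072,-0.174,0.1,0,0,0,0],[-0.072,-0.174,0.14,0,0,0,0],[-0.072,-0.174,0.167,0,0,0,0],[-0.072,-0.174,0.167,0,0,0,0]])

```text
time_s: 2.72
position: [0.5117, -0.0631, 0.0618]
eef_rot: [[-0.988, -0.157, -0.006], [-0.157, 0.988, 0.002], [0.006, 0.003, -1.0]]
contact_force: [-0.5, -0.5, -0.3]
finger_gap: 0.0001
grip_force: 0.0
```

```bash
python3 -c "
from h import *
st()
snap('side','s1',(180,130,350,280),4)
snap('top','t1',(205,110,345,230),4)
a=cv2.imread('pics/s1.png')[:480];b=cv2.imread('pics/t1.png')[:480]
cv2.imwrite('pics/m1.png',cv2.resize(np.hstack([a,b]),(800,310)))
"
```

```text
t 2.725 uv -0.0569 -0.032 z 0.0618 yaw err 0.0029924747090064596 tilt [-0.006  0.002] F [-0.5 -0.5 -0.3] gap 0.00012781067349362956
```

View pics/m1.png

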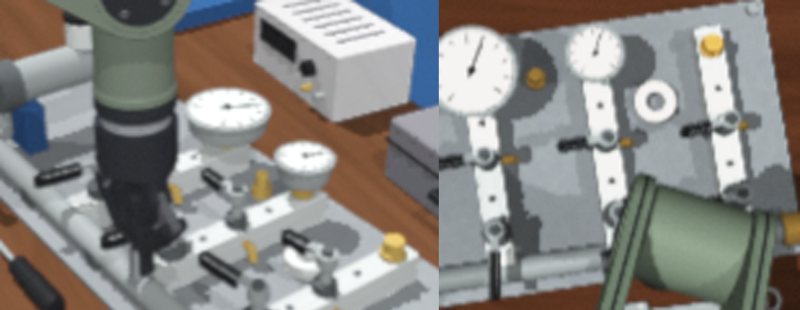

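The picture shows the closed fingers down beside the small block's long lever, on its -y side and clear of the plugged block's levers. I'll push now along the arc.

Request:
arm_command(plan=[[0.002,0.012,0,0,0,0,0],[0.0035,0.0235,0,0,0,0,0],[0.0045,0.032,0,0,0,0,0],[0.005,0.04,0,0,0,0,0],[0.003,0.049,0,0,0,0,0],[0.001,0.0573,0,0,0,0,0],[-0.004,0.066,0,0,0,0,0],[-0.0096,0.0736,0,0,0,0,0],[-0.018,0.081,0,0,0,0,0],[-0.026,0.0858,0,0,0,0,0]])

```text
time_s: 4.08
position: [0.5264, 0.0238, 0.0637]
eef_rot: [[-0.988, -0.155, -0.002], [-0.155, 0.988, 0.0], [0.002, 0.001, -1.0]]
contact_force: [-3.0, -3.8, -0.1]
finger_gap: -0.0002
grip_force: 1.7
```

Request:
arm_command(plan=[[-0.004,0.002,0,0,0,0,0],[-0.008,0.003,0,0,0,0,0],[-0.0115,0.004,0,0,0,0,0],[-0.0115,0.004,0,0,0,0,0],[-0.0115,0.004,0,0,0,0,0]])

```text
time_s: 4.7
position: [0.5366, 0.0286, 0.0639]
eef_rot: [[-0.988, -0.154, -0.003], [-0.154, 0.988, 0.0], [0.002, 0.0, -1.0]]
contact_force: [-4.8, -2.4, -1.1]
finger_gap: -0.0002
grip_force: 2.2
```

```bash
python3 -c "
from h import *
st()"
```

```text
t 4.7 uv -0.0182 0.0548 z 0.0639 yaw err -0.00010722303593554972 tilt [-0.003  0.   ] F [-4.8 -2.4 -1.1] gap -0.00023772040973192468
```

Still only friction force, so it may not be on the stop yet. I'll press on in small steps.

Request:
arm_command(plan=[[-0.002,0,0,0,0,0,0],[-0.004,0,0,0,0,0,0],[-0.004,0,0,0,0,0,0]])

```text
time_s: 5.08
position: [0.5367, 0.0287, 0.0636]
eef_rot: [[-0.988, -0.155, -0.012], [-0.155, 0.988, -0.001], [0.012, 0.001, -1.0]]
contact_force: [-14.2, -6.1, 8.7]
finger_gap: -0.0002
grip_force: 7.5
```

```bash
python3 -c "
from h import *
st()"
```

```text
t 5.075 uv -0.018 0.0548 z 0.0636 yaw err 0.0005580773015285978 tilt [-0.012 -0.001] F [-14.2  -6.1   8.7] gap -0.00016345395824616748
```

The force rose to 14 N with no further motion, so it's on the stop. I'll back off, lift and go over to the far side of the bleed lever.

Request:
arm_command(plan=[[0.015,0,0,0,0,0,0],[0.03,0,0,0,0,0,0],[0.03,0,-0.05,0,0,0,0],[0.03,0,-0.08,0,0,0,0],[-0.02,-0.005,-0.08,0,0,0,0],[-0.07,-0.01,-0.08,0,0,0,0],[-0.11,-0.01,-0.08,0,0,0,0],[-0.134,-0.01,-0.08,0,0,0,0],[-0.134,-0.01,-0.08,0,0,0,0]])

```text
time_s: 6.2
position: [0.6767, 0.0406, 0.1444]
eef_rot: [[-0.988, -0.155, 0.002], [-0.155, 0.988, 0.0], [-0.002, 0.0, -1.0]]
contact_force: [-0.3, -0.5, 0.3]
finger_gap: 0.0
grip_force: 0.0
```

```bash
python3 -c "
from h import *
st()
snap('side','s2',(180,130,350,280),4)
snap('top','t2',(205,110,345,230),4)
a=cv2.imread('pics/s2.png')[:480];b=cv2.imread('pics/t2.png')[:480]
cv2.imwrite('pics/m2.png',cv2.resize(np.hstack([a,b]),(800,310)))
"
```

```text
t 6.2 uv 0.1221 0.045 z 0.1444 yaw err 0.0006025356093100342 tilt [0.002 0.   ] F [-0.3 -0.5  0.3] gap 2.634174550435279e-05
```

View pics/m2.png

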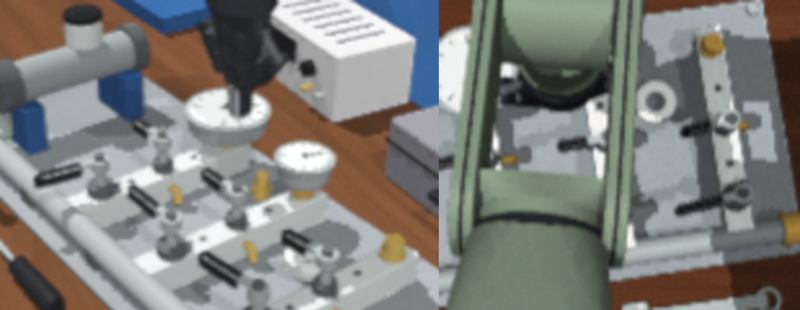

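The isolator lever stands across the block, parallel to the bleed. The fingertip hovers behind the bleed lever, so I'll lower it.

Request:
arm_command(plan=[[0,0,0.03,0,0,0,0],[0,0,0.06,0,0,0,0],[0,0,0.08,0,0,0,0],[0,0,0.08,0,0,0,0]])

```text
time_s: 6.8
position: [0.6732, 0.0402, 0.0622]
eef_rot: [[-0.988, -0.154, -0.005], [-0.154, 0.988, 0.0], [0.005, 0.001, -1.0]]
contact_force: [-0.6, -0.8, -0.3]
finger_gap: 0.0003
grip_force: 0.0
```

Request:
arm_command(plan=[[0.01,0,0,0,0,0,0],[0.018,0,0,0,0,0,0],[0.0285,0.0045,0,0,0,0,0],[0.035,0.0055,0,0,0,0,0],[0.0413,0.0057,0,0,0,0,0],[0.048,0.0045,0,0,0,0,0],[0.0553,0.0025,0,0,0,0,0],[0.0625,-0.0015,0,0,0,0,0],[0.0687,-0.0061,0,0,0,0,0],[0.0735,-0.0115,0,0,0,0,0]])

```text
time_s: 8.05
position: [0.6064, 0.0188, 0.0661]
eef_rot: [[-0.988, -0.155, 0.006], [-0.155, 0.988, 0.002], [-0.006, 0.001, -1.0]]
contact_force: [3.3, 3.5, 1.4]
finger_gap: -0.0004
grip_force: 2.1
```

Request:
arm_command(plan=[[0.004,-0.006,0,0,0,0,0],[0.006,-0.01,0,0,0,0,0],[0.007,-0.013,0,0,0,0,0],[0.007,-0.0145,0,0,0,0,0],[0.007,-0.0145,0,0,0,0,0]])

```text
time_s: 8.68
position: [0.5996, 0.0025, 0.0644]
eef_rot: [[-0.988, -0.155, -0.001], [-0.155, 0.988, 0.001], [0.001, 0.001, -1.0]]
contact_force: [-0.8, 5.0, 2.9]
finger_gap: -0.0005
grip_force: 2.3
```

```bash
python3 -c "
from h import *
st()"
```

```text
t 8.675 uv 0.04 0.0192 z 0.0644 yaw err 0.0002212060874740296 tilt [-0.001  0.001] F [-0.8  5.   2.9] gap -0.0005100385731399978
```

Request:
arm_command(plan=[[0,-0.002,0,0,0,0,0],[0,-0.004,0,0,0,0,0],[0,-0.004,0,0,0,0,0]])

```text
time_s: 9.05
position: [0.5996, 0.0021, 0.0643]
eef_rot: [[-0.988, -0.155, -0.002], [-0.155, 0.988, 0.007], [0.001, 0.007, -1.0]]
contact_force: [-1.9, 14.5, 6.4]
finger_gap: 0.0002
grip_force: 7.1
```

```bash
python3 -c "
from h import *
st()"
```

```text
t 9.05 uv 0.04 0.0189 z 0.0643 yaw err 0.0001662067589147942 tilt [-0.002  0.007] F [-1.9 14.5  6.4] gap 0.0001546046154227497
```

The bleed is on its stop too. I'll back off in +y, lift, and retreat to check.

Request:
arm_command(plan=[[0,0.01,0,0,0,0,0],[0,0.022,0,0,0,0,0],[0,0.022,-0.05,0,0,0,0],[0,0.022,-0.1,0,0,0,0],[0,0.022,-0.15,0,0,0,0],[0.05,0.022,-0.17,0,0,0,0],[0.1,0.022,-0.17,0,0,0,0],[0.15,0.022,-0.17,0,0,0,0],[0.18,0.022,-0.17,0,0,0,0],[0.18,0.022,-0.17,0,0,0,0]])

```text
time_s: 10.3
position: [0.4174, -0.0083, 0.2337]
eef_rot: [[-0.988, -0.153, -0.001], [-0.153, 0.988, -0.001], [0.001, -0.001, -1.0]]
contact_force: [0.6, 1.1, -1.2]
finger_gap: 0.0001
grip_force: 0.0
```

```bash
python3 -c "
from h import *
st()
snap('side','s3',(180,130,350,280),4)
snap('top','t3',(205,110,345,230),4)
a=cv2.imread('pics/s3.png')[:480];b=cv2.imread('pics/t3.png')[:480]
cv2.imwrite('pics/m3.png',cv2.resize(np.hstack([a,b]),(800,310)))
"
```

```text
t 10.3 uv -0.1416 0.0367 z 0.2337 yaw err -0.0010928025982634704 tilt [-0.001 -0.001] F [ 0.6  1.1 -1.2] gap 0.00011527404830189671
```

View pics/m3.png

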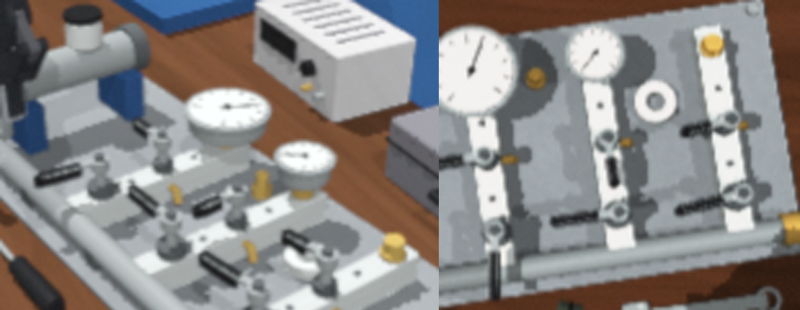

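The isolator is across the block, the bleed is in line with it, and the gauge needle has dropped. The other levers, the spool and the adaptor look unmoved.

Request:
arm_command(plan=[[0,0,0,0,0,0,0],[0,0,0,0,0,0,0],[0,0,0,0,0,0,0]])

```text
time_s: 10.78
position: [0.4197, -0.0079, 0.2341]
eef_rot: [[-0.988, -0.155, -0.001], [-0.155, 0.988, 0.0], [0.001, 0.0, -1.0]]
contact_force: [-0.2, -0.9, -0.4]
finger_gap: -0.0002
grip_force: 0.0
```

```bash
python3 -c "
from cell import arm
print(arm.hand_in())"
```

```text
the job is handed in; nothing more can be done
None
```

I pushed the small gauge's isolator fully shut, then its bleed fully open, each onto its stop using the closed fingers as a single fingertip; the job is handed in at about 11 s, with nothing else seen to move in the last pictures (the right-hand items were out of frame) and no verdict returned.

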